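# Test a beer-tap valve spring and sort it

### The arm

A 6-joint arm with a two-finger parallel gripper is mounted at the origin on a cart in front of the work surface, level with it; the furniture and walls round the work are solid. World frame = base frame: x ahead of the robot, y to its left, z up, the work surface at z = 0. Lengths are in mm, angles in degrees, forces in N, time in s.
With the tool pointing down it reaches from about 300 to 850 mm from the base axis. Payload 4.2 kg.
Tool frame: the origin (TCP) lies midway between the tips of the shut fingers; the grasp point (between the pads) lies 19 mm behind it; z points along the fingers, y is the line along which they close (so a half turn about z gives the same grasp; the last joint's range is limited). The gripper opens to 91 mm and grips with 3 to 60 N. Pads are 32 mm wide; open, the fingers measure 118 mm over their backs; the gripper's body (76 mm by 178 mm) begins 60 mm behind the grasp point.
Start: joints at [-78.323, 18.312, 89.639, -0, 72.044, -1.146], TCP at [127.615, -560.676, 213.976] pointing down, gripper open.
Joint ranges: [-177.97, 177.97], [-48.28, 115.42], [12.27, 149.76], [-77.06, 257.06], [2.81, 150.46], [-146.56, 146.56]. Speed limits (degrees/s): [147.25, 147.25, 180, 180, 180, 180].

### API

Orientations are given as [roll, pitch, yaw] about the fixed x, y, z axes, in that order (R = Rz(yaw) Ry(pitch) Rx(roll)).
In Python, from workcell import state, grab_frame, camera_model, job_done gives the robot as it stands.
- The arm moves only by the tool jog_arm, called by a JSON object that holds its "api" and its "payload", one argument or row to a line. Schema: {"type":"object","properties":{"segments":{"type":"array","items":{"type":"array","prefixItems":[{"type":"array","items":{"type":"number"},"minItems":3,"maxItems":3},{"type":"array","items":{"type":"number"},"minItems":3,"maxItems":3}],"minItems":2,"maxItems":2},"minItems":1,"maxItems":8},"aperture":{"type":"number"},"force":{"type":"number"},"only":{"type":"string"},"quiet":{"type":"boolean"},"lines":{"type":"string"}},"required":["segments"],"additionalProperties":false}. segments is a list of rows, 1 to 8 of them, each written [[dx, dy, dz], [rx, ry, rz]]: dx, dy, dz in mm, then a rotation vector rx, ry, rz in degrees; each row shifts and turns the commanded pose from where the row before left it, along the tool's axes as they then stand; what a row does not reach is not made up. A row lasts 1/10 s, in which the tool goes at most 50 mm and 8.59 degrees, less where a joint would pass 70% of its speed; a pose out of reach is approached as far as the arm can. aperture is the finger opening in mm, set as the call begins (left out keeps the last). The fingers move at their own pace and stop on an object; force is the grip in N (left out, the last holds). Time passes only in rows, so rows that do not move let the fingers close. The tool returns the time, the measured TCP pose, the force, the opening and the grip force at its end. only (a regular expression) keeps the lines of the reply that match it, lines (a string "A,B") keeps lines A to B, and quiet returns only ok. Input that does not fit is refused with a message, and nothing moves.
- state(): the state, without advancing time (a new reading comes with each control period).
- grab_frame(name): name is "scene" or "top" or "wrist"; returns the picture (384x512x3 uint8, blue, green, red); there is no depth.
- camera_model(name): a dict with "fx", "fy", "cx", "cy" (pixels), "D" ([k1, k2, p1, p2, k3] as OpenCV has them; the pictures are not rectified), "T" (4x4, takes a point from camera to world coordinates). Camera axes: x right, y up, looking along -z (the intrinsics and any distortion apply to the point x, -y, -z); pixel columns grow to the right and rows downward; lengths in mm; the calibration is good to about 2 mm. A picture is of the moment at which its call begins: read the wrist's pose just before it. camera_model takes no time and is no camera call; for the wrist camera it gives the pose at the moment of the call.
- job_done(): hands the job in; it is judged then, once.
The state is a dict: "time_s": time; "qpos": joint angles; "qvel": joint speeds; "effort": joint torques, N m; "ee_pos": TCP position; "ee_rot": TCP orientation; "force": force on the tool from outside, world axes, zero at the start; "torque": the same for the moment, N m; "gripper_width": finger opening in mm; "gripper_force": force on a finger pad.
Only numpy, scipy, OpenCV 4.12 (cv2) and the standard library are available. Lean on these libraries where they do the work, as an engineer would, in place of code of your own. Each camera call takes 0.05 s, during which the arm holds its last target. There are 200 camera calls.

### The job

Stand the beer-tap valve spring upright in the cup of the spring tester and let go of it, then press its brass cap straight down with the gripper until the cap's lower rim is at the top edge of the red band on its rod, without going clearly past it or forcing it, and hold it there for a second. Read the force from the tester's drag pointer, then stand the spring on the wooden coaster if the pointer is in the green, or on the white ceramic coaster if it is in the red; in the yellow either coaster will do. Press the tester only through the spring, do not touch its pointer, and leave the glasses, the bitters bottle, the stopper, the cork and the corkscrew where they are.

Things in the scene. Friction and masses are not known exactly. Their poses are not given: they have to be found in the camera images.
- spring: spring on its guide, 42 mm wide, 68 mm tall, 0.16 kg, loose, round about z. Origin: centre of the underside. From below: dark steel foot (42 mm diameter, 10 high), 12 mm rod with a red band 26 to 34 mm above the underside, steel coil (28 mm diameter), brass cap (33 mm diameter, 22 high, lower rim 46 mm up when unloaded). The cap cannot come off: lift the spring by it
- spring_cap (a joint): how far the cap is pressed down, m: 0 unloaded, 0.012 lower rim level with the top edge of the red band (the mark), 0.020 end stop. The cap begins to move at about 2.5 N; the stiffness is hidden and differs from spring to spring: 0.3 N per mm at first, 1.05 N per mm after some unknown travel between 0 and 12 mm
- cap_top (a point): centre of the flat top of the cap, moving with it (68 mm above the underside of the unloaded spring)
- tester: spring tester, grey housing 120 x 120 x 30 mm, fixed; over its centre a sprung steel plate (84 mm diameter, top 78 mm above the worktop) that sinks 1.5 mm per newton on it, the spring's weight included, up to 38 mm; 85 mm to +y an aluminium scale column (16 x 44 mm, top 104 mm up), scale facing -x. Origin: centre of the underside
- cup (a point): centre of the floor of the brass cup on the plate, moving with the plate: the foot of the spring stands here. Inner diameter 47 mm, lip 7 mm high and 3 mm thick
- pointer (a joint): black drag pointer on the scale column, m: 0 at the top, at the start; the sinking plate pushes it down 1:1 and it stays at the lowest point reached, so it shows the greatest load so far (0.0015 per newton). Red field 0 to 0.018, yellow 0.018 to 0.021, green beyond. Pressed to the mark it reads about 0.010 to 0.026
- wood_coaster: brown wooden coaster for good springs, round, 94 mm diameter, 8 mm high, fixed. Origin: centre of the underside
- white_coaster: white ceramic coaster for weak springs, round, 94 mm diameter, 8 mm high, fixed. Origin: centre of the underside
- tumbler: clear tumbler, bystander, 77 mm diameter, 89 mm high. Origin: centre of the underside
- shot: clear shot glass, bystander, 48 mm diameter, 61 mm high. Origin: centre of the underside
- bitters: small brown bitters bottle, bystander, 34 mm diameter, 102 mm high. Origin: centre of the underside
- stopper: bottle stopper with a copper knob, bystander, 28 mm diameter, 47 mm high. Origin: centre of the underside
- cork: wine cork standing on end, bystander, 24 mm diameter, 45 mm high. Origin: centre of the underside
- corkscrew: folded corkscrew lying on the worktop, bystander, 29 x 114 x 14 mm. Origin: centre of the underside
Not all that is in view belongs to the job. What is shaped like the spring but pink is not meant. Several things have the shape of the wood_coaster; the one meant has the colours described above.

How it is judged:
By the outcome, as a careful person would: the job done as asked, in the order asked, and still so for the second after the job is handed in, with the robot touching nothing.
It also fails if it takes over 72 s, if anything falls off the work surface, if the arm or the gripper's body presses on something with over 40 N, if the wrist force passes 120 N, or if a joint passes its speed limit or range.

## Working session

There is one attempt and no reset: what is moved stays moved. The work goes in short steps, Python scripts to look and compute and a tool call to move; the robot and the scene stay as the last step left them, time stands still between calls to the robot, and variables do not carry over. Pictures are saved under pics/ and viewed, at most 10 in all, crops included, and the job is handed in when it is done.

```bash
mkdir -p pics; ls; python3 - <<'E'
from workcell import *
import cv2,numpy as np
s=state();print(s['time_s'],s['ee_pos'],s['ee_rot'],s['force'])
a=grab_frame("scene");b=grab_frame("top")
cv2.imwrite('pics/a.png',a);cv2.imwrite('pics/b.png',b)
for n in("scene","top","wrist"):
    c=camera_model(n);print(n,c['fx'],c['cx'],c['cy'],c['D'],np.round(c['T'],3).tolist())
E
```

```text
pics
0.0 [ 127.48319681 -560.16072317  213.1299122 ] [-1.79899952e+02 -1.12661850e-03  1.28214498e+01] [ 0.4869262  -0.01247825  0.31335222]
scene 421.30994111205507 253.6508044433851 188.53638596697152 [0.02551609 0.         0.         0.         0.        ] [[-0.186, 0.688, -0.701, -506.295], [-0.982, -0.132, 0.131, 181.637], [-0.003, 0.713, 0.701, 1130.367], [0.0, 0.0, 0.0, 1.0]]
top 470.4347996979107 250.03680555504386 186.22518075566984 [-0.15423223  0.          0.          0.          0.        ] [[0.029, 0.994, -0.109, 360.638], [-0.999, 0.03, 0.01, -25.813], [0.014, 0.109, 0.994, 1437.96], [0.0, 0.0, 0.0, 1.0]]
wrist 291.07667968023566 252.4881335589583 196.63004630532242 [-0.05265938  0.          0.          0.          0.        ] [[0.222, 0.938, 0.265, 203.472], [-0.975, 0.214, 0.059, -542.389], [-0.001, -0.271, 0.962, 383.651], [0.0, 0.0, 0.0, 1.0]]
```

View pics/a.png

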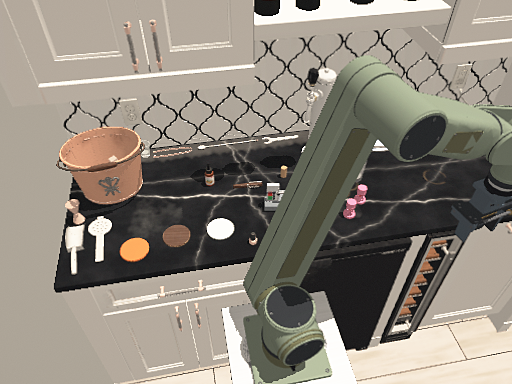

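View pics/b.png

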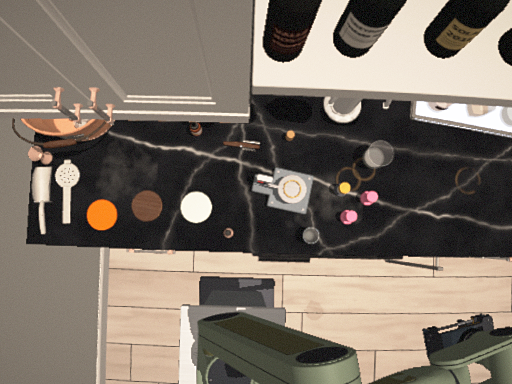

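The top view shows the brass-capped piece at (345,187), the likely spring. Two pink look-alikes are at (370,198) and (349,216). The tester cup is at (291,189) and the scale column at (263,183). The coasters are white (196,207), brown (147,206) and orange (102,214), so brown is the wooden one. Next I'll convert these to rough positions and take an enlarged crop.

```bash
cat > h.py <<'E'
import cv2,numpy as np
from workcell import *
from scipy.spatial.transform import Rotation as R
def ray(c,uv):
    K=np.array([[c['fx'],0,c['cx']],[0,c['fy'],c['cy']],[0,0,1]])
    p=cv2.undistortPoints(np.array([[uv]],float),K,np.array(c['D'],float))[0,0]
    T=np.array(c['T']);return T[:3,3],T[:3,:3]@np.array([p[0],-p[1],-1])
def plane(c,uv,z):
    o,d=ray(c,uv);return o+d*(z-o[2])/d[2]
def tri(obs):
    A=np.zeros((3,3));b=np.zeros(3);L=[]
    for c,uv in obs:
        o,d=ray(c,uv);d=d/np.linalg.norm(d);P=np.eye(3)-np.outer(d,d);A+=P;b+=P@o;L.append((o,P))
    x=np.linalg.solve(A,b);return x,max(np.linalg.norm(P@(x-o)) for o,P in L)
def proj(c,X):
    T=np.array(c['T']);p=T[:3,:3].T@(np.array(X)-T[:3,3]);p=p*[1,-1,-1]
    K=np.array([[c['fx'],0,c['cx']],[0,c['fy'],c['cy']],[0,0,1]])
    return cv2.projectPoints(p.reshape(1,1,3),np.zeros(3),np.zeros(3),K,np.array(c['D'],float))[0].ravel()
def tool(target):  # delta of TCP to world target, in tool axes
    s=state();r=R.from_euler('xyz',s['ee_rot'],degrees=True)
    return np.round(r.inv().apply(np.array(target)-s['ee_pos']),1)
E
python3 - <<'E'
from h import *
c=camera_model('top')
for n,uv,z in [('spring',(345,187),68),('pink1',(370,198),68),('pink2',(349,216),68),('cup',(291,189),78),('col',(263,183),104),('white',(196,207),8),('wood',(147,206),8),('orange',(102,214),8),('tumbler',(379,153),89),('shot',(311,235),61),('bit',(195,129),90),('cork',(290,135),45),('stopper',(228,233),47),('shelfedge',(300,85),0)]:
    print(n,np.round(plane(c,uv,z)))
b=cv2.imread('pics/b.png')[120:255,220:400];cv2.imwrite('pics/b2.png',cv2.resize(b,None,fx=4,fy=4,interpolation=2))
E
```

```text
spring [ 518. -321.   68.]
pink1 [ 487. -396.   68.]
pink2 [ 432. -333.   68.]
cup [ 506. -159.   78.]
col [518. -76. 104.]
white [449. 122.   8.]
wood [448. 273.   8.]
orange [418. 412.   8.]
tumbler [ 619. -418.   89.]
shot [ 374. -223.   61.]
bit [673. 126.  90.]
cork [ 674. -157.   45.]
stopper [373.  21.  47.]
shelfedge [ 848. -190.    0.]
```

View pics/b2.png

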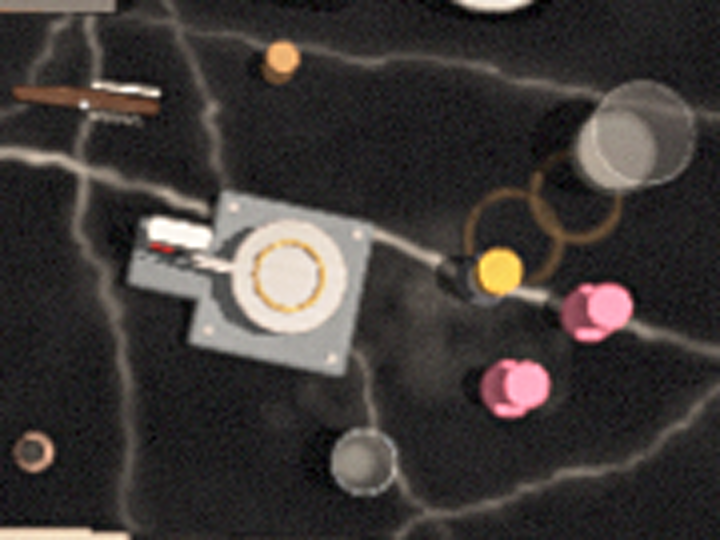

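The enlarged crop shows a yellow brass cap with a dark foot at crop (500,271), full picture (345,187). The other spring shapes are pink, at (370,198) and (349,216), so the brass-capped one is the spring. The tester is turned about -10°. I'll move above the area for wrist views.

{"api": "jog_arm", "payload": {
  "segments": [
    [[45,-22,0],[0,0,0]],
    [[45,-22,0],[0,0,0]],
    [[45,-22,0],[0,0,0]],
    [[45,-22,0],[0,0,0]],
    [[45,-22,0],[0,0,0]],
    [[45,-22,0],[0,0,0]],
    [[45,-22,0],[0,0,0]],
    [[45,-22,0],[0,0,0]]
  ],
  "aperture": 70,
  "force": 15
}}

```text
time_s: 0.9
ee_pos: [440.2, -307.9, 213.7]
ee_rot: [-180.0, 0.0, 12.8]
force: [1.2, -0.4, -0.1]
gripper_width: 69.9
gripper_force: 0.0
```

{"api": "jog_arm", "payload": {
  "segments": [
    [[0,0,0],[0,0,-8.5]],
    [[0,0,0],[0,0,-8.5]],
    [[0,0,0],[0,0,-8.5]],
    [[0,0,0],[0,0,0]],
    [[0,0,0],[0,0,0]]
  ]
}}

```text
time_s: 1.4
ee_pos: [438.9, -309.5, 213.7]
ee_rot: [-180.0, 0.0, 38.1]
force: [0.7, -0.2, -0.2]
gripper_width: 70.0
gripper_force: 0.0
```

```bash
python3 - <<'E'
from h import *
c=camera_model('wrist');s=state();w=grab_frame('wrist');a=grab_frame('scene')
cv2.imwrite('pics/w1.png',w);np.save('w1.npy',c,allow_pickle=True);cv2.imwrite('pics/a2.png',a)
print(s['ee_pos'],s['ee_rot'],s['qpos'],s['force'])
E
```

```text
[ 438.86936701 -309.53320784  213.67529394] [-1.79971163e+02  1.17137954e-02  3.81437725e+01] [-3.64199341e+01  1.49202817e+01  9.45585979e+01 -3.83466122e-03
  7.05520347e+01  1.54375740e+01] [ 0.65324924 -0.18298836 -0.21644149]
```

View pics/w1.png

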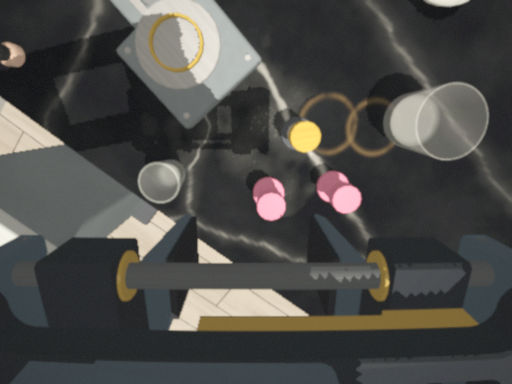

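The wrist view shows the spring cap at (305,136), the cup ring at (177,43), pinks at (270,205) and (346,198), and the shot glass at (160,181). Next a second wrist view, then triangulation.

{"api": "jog_arm", "payload": {
  "segments": [
    [[36,-28,0],[0,0,0]],
    [[36,-28,0],[0,0,0]],
    [[0,0,0],[0,0,0]],
    [[0,0,0],[0,0,0]]
  ]
}}

```text
time_s: 1.9
ee_pos: [460.9, -220.6, 214.1]
ee_rot: [180.0, 0.0, 38.4]
force: [0.4, -0.4, -0.5]
gripper_width: 70.4
gripper_force: 0.0
```

```bash
cat >> h.py <<'E'
def yellow(img,roi=None,cap=True):
    hsv=cv2.cvtColor(img,cv2.COLOR_BGR2HSV);m=cv2.inRange(hsv,(16,110,90),(34,255,255))
    m[225:]=0
    n,l,st,ce=cv2.connectedComponentsWithStats(m)
    return [(st[i].tolist(),np.round(ce[i],1).tolist()) for i in range(1,n) if st[i][4]>25],m
E
python3 - <<'E'
from h import *
c=camera_model('wrist');w=grab_frame('wrist');a=grab_frame('scene')
cv2.imwrite('pics/w2.png',w);np.save('w2.npy',c,allow_pickle=True);cv2.imwrite('pics/a3.png',a)
for n in('w1','w2','a3','b'):print(n,yellow(cv2.imread(f'pics/{n}.png'))[0])
cv2.imwrite('pics/m.png',np.hstack([cv2.resize(w,(400,300)),cv2.resize(a,(400,300))]))
E
```

```text
w1 [([149, 13, 54, 59, 518], [174.0, 41.8]), ([288, 121, 34, 32, 829], [304.8, 135.8])]
w2 [([315, 0, 23, 12, 186], [325.1, 4.2]), ([211, 93, 51, 52, 322], [234.7, 119.0]), ([333, 184, 34, 32, 800], [349.0, 199.4])]
a3 [([333, 183, 11, 10, 86], [337.8, 187.6])]
b [([436, 19, 47, 30, 532], [456.0, 35.8]), ([338, 182, 13, 12, 121], [344.2, 187.5])]
```

View pics/m.png

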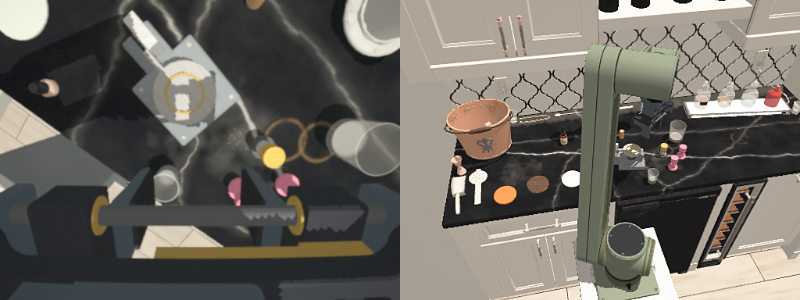

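The second wrist view (left half) shows the cap near (349,199) and the cup ring near (236,119). In the scene view the cap is at (338,188). Triangulating the cap, cup and coasters.

```bash
python3 - <<'E'
from h import *
I={n:cv2.imread(f'pics/{n}.png') for n in('w1','w2','a','a3','b')}
C={'w1':np.load('w1.npy',allow_pickle=True).item(),'w2':np.load('w2.npy',allow_pickle=True).item(),'a':camera_model('scene'),'a3':camera_model('scene'),'b':camera_model('top')}
def comp(n,near):
    _,m=yellow(I[n]);k,l,st,ce=cv2.connectedComponentsWithStats(m)
    i=min((i for i in range(1,k) if st[i][4]>25),key=lambda i:np.hypot(*(ce[i]-near)));return np.argwhere(l==i)[:,::-1]
P={'w1':(305,136),'w2':(349,199),'a3':(338,188),'b':(344,187)}
ob={n:comp(n,P[n]).mean(0) for n in P}
for ks in(('w1','w2'),('w1','b'),('w2','b'),('a3','b'),tuple(P)):
    print('cap',ks,[np.round(v,1) for v in tri([(C[k],ob[k]) for k in ks])])
for k in P: print(k,'plane68',np.round(plane(C[k],ob[k],67),1))
rg={}
for n,p in(('w1',(175,42)),('w2',(235,119))):
    q=np.vstack([comp(n,p)]);e=cv2.fitEllipse(cv2.convexHull(q.astype(np.int32)));rg[n]=e[0];print(n,e)
print('ring',tri([(C[k],rg[k]) for k in rg]))
# coasters
def blob(n,near,lo,hi):
    h=cv2.cvtColor(I[n],cv2.COLOR_BGR2HSV);m=cv2.inRange(h,lo,hi);k,l,st,ce=cv2.connectedComponentsWithStats(m)
    i=min((i for i in range(1,k) if st[i][4]>100),key=lambda i:np.hypot(*(ce[i]-near)));e=cv2.fitEllipse(cv2.convexHull(np.argwhere(l==i)[:,::-1].astype(np.int32)));return e
for nm,pa,pb,lo,hi in(('white',(220,229),(196,207),(0,0,170),(180,60,255)),('wood',(176,236),(147,206),(0,50,45),(20,200,170))):
    ea=blob('a',pa,lo,hi);eb=blob('b',pb,lo,hi);print(nm,ea,eb,tri([(C['a'],ea[0]),(C['b'],eb[0])]),plane(C['b'],eb[0],8),plane(C['a'],ea[0],8))
E
```

```text
cap ('w1', 'w2') [array([ 518.2, -320.2,   58.9]), np.float64(0.3)]
cap ('w1', 'b') [array([ 519.2, -323.5,   42.4]), np.float64(0.3)]
cap ('w2', 'b') [array([ 517.6, -320.7,   57.4]), np.float64(0.3)]
cap ('a3', 'b') [array([ 517.7, -321.7,   53.9]), np.float64(0.4)]
cap ('w1', 'w2', 'a3', 'b') [array([ 518. , -321.8,   53.9]), np.float64(0.9)]
w1 plane68 [ 518.  -318.8   67. ]
w2 plane68 [ 518.  -316.5   67. ]
a3 plane68 [ 505.1 -316.    67. ]
b plane68 [ 516.3 -318.5   67. ]
w1 ((175.44290161132812, 42.0764274597168), (53.135719299316406, 58.807743072509766), 159.4394073486328)
w2 ((235.5507049560547, 118.941650390625), (50.382667541503906, 51.9774169921875), 157.36778259277344)
ring (array([ 508.44481411, -161.2808573 ,   81.31894033]), np.float64(0.07354415205073905))
white ((219.85897827148438, 228.2377166748047), (20.78242301940918, 27.101932525634766), 84.47671508789062) ((195.73721313476562, 206.70550537109375), (30.602853775024414, 31.04914093017578), 38.1163444519043) (array([450.45607931, 123.23043712,   2.54866338]), np.float64(0.29807293880390506)) [450.17457    122.95727909   8.        ] [445.74560973 123.22543258   8.        ]
wood ((176.16477966308594, 235.5225830078125), (22.61673927307129, 28.79034423828125), 76.401611328125) ((146.5132598876953, 205.34967041015625), (31.455337524414062, 32.13819122314453), 32.25878143310547) (array([449.87280249, 275.39047788,  -1.16998988]), np.float64(0.8604629815651784)) [449.45011132 274.33390927   8.        ] [441.83659345 273.79267633   8.        ]
```

The cap centroid sits on the axis at (518,-320), z about 59, which fits the cap's 46–68 mm span. The cup lip is at (508.4,-161.3), z 81, against an expected 78–85. White coaster (450,123), wood (449,274). Next I turn to yaw 90, grip line along x and away from the pinks, and hover above the spring.

{"api": "jog_arm", "payload": {
  "segments": [
    [[0,0,0],[0,0,-7.4]],
    [[0,0,0],[0,0,-7.4]],
    [[0,0,0],[0,0,-7.4]],
    [[0,0,0],[0,0,-7.4]],
    [[0,0,0],[0,0,-7.4]],
    [[0,0,0],[0,0,-7.4]],
    [[0,0,0],[0,0,-7.4]]
  ]
}}

```text
time_s: 2.7
ee_pos: [460.4, -222.5, 213.8]
ee_rot: [-180.0, 0.0, 90.3]
force: [0.9, 0.2, 0.4]
gripper_width: 69.6
gripper_force: 0.0
```

{"api": "jog_arm", "payload": {
  "segments": [
    [[-33,19,18],[0,0,0]],
    [[-33,19,18],[0,0,0]],
    [[-33,19,18],[0,0,0]],
    [[0,0,0],[0,0,0]],
    [[0,0,0],[0,0,0]],
    [[0,0,0],[0,0,0]]
  ]
}}

```text
time_s: 3.3
ee_pos: [517.4, -320.1, 160.4]
ee_rot: [180.0, -0.0, 90.1]
force: [-0.9, 1.3, -0.1]
gripper_width: 69.8
gripper_force: 0.0
```

```bash
python3 - <<'E'
from h import *
c=camera_model('wrist');w=grab_frame('wrist');cv2.imwrite('pics/w3.png',w);np.save('w3.npy',c,allow_pickle=True)
s=state();print(s['ee_pos'],s['ee_rot'],yellow(w)[0])
_,m=yellow(w)
for x in [(518,-320,67),(518,-320,57),(s['ee_pos'])]:print(proj(c,x))
E
```

```text
[ 517.55305152 -319.76550282  160.82323651] [1.79958127e+02 2.38680655e-02 9.00950277e+01] [([206, 0, 67, 44, 442], [239.5, 26.8]), ([396, 11, 32, 34, 577], [409.2, 30.5]), ([234, 179, 36, 38, 1056], [251.6, 197.6])]
[251.8635634  199.78430823]
[251.88329865 196.89690401]
[250.8757902  241.13138055]
```

View pics/w3.png

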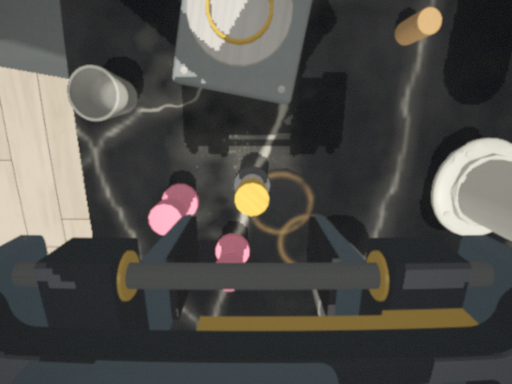

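The cap at (252,198) is where predicted (252,197–200), centred between the fingers with both pinks clear. I'll descend and grip.

{"api": "jog_arm", "payload": {
  "segments": [
    [[0,0,30],[0,0,0]],
    [[0,0,30],[0,0,0]],
    [[0,0,30],[0,0,0]],
    [[0,0,20],[0,0,0]],
    [[0,0,8],[0,0,0]],
    [[0,0,0],[0,0,0]],
    [[0,0,0],[0,0,0]]
  ]
}}

```text
time_s: 4.05
ee_pos: [518.8, -320.2, 43.5]
ee_rot: [179.9, 0.1, 90.1]
force: [-0.1, 0.7, 0.1]
gripper_width: 70.4
gripper_force: 0.0
```

{"api": "jog_arm", "payload": {
  "segments": [
    [[0,0,0],[0,0,0]],
    [[0,0,0],[0,0,0]],
    [[0,0,0],[0,0,0]],
    [[0,0,0],[0,0,0]],
    [[0,0,0],[0,0,0]],
    [[0,0,0],[0,0,0]],
    [[0,0,0],[0,0,0]]
  ],
  "aperture": 20,
  "force": 15
}}

```text
time_s: 4.75
ee_pos: [517.8, -320.0, 42.0]
ee_rot: [-180.0, 0.0, 90.1]
force: [-0.4, 0.3, 0.6]
gripper_width: 32.4
gripper_force: 15.0
```

{"api": "jog_arm", "payload": {
  "segments": [
    [[0,0,-37],[0,0,0]],
    [[0,0,-37],[0,0,0]],
    [[0,0,-37],[0,0,0]],
    [[39,-2.5,0],[0,0,0]],
    [[39,-2.5,0],[0,0,0]],
    [[39,-2.5,0],[0,0,0]],
    [[39,-2.5,0],[0,0,0]],
    [[0,0,0],[0,0,0]]
  ]
}}

```text
time_s: 5.55
ee_pos: [506.4, -159.7, 152.5]
ee_rot: [-179.9, -0.1, 90.3]
force: [-0.1, -0.3, -1.8]
gripper_width: 32.5
gripper_force: 15.0
```

{"api": "jog_arm", "payload": {
  "segments": [
    [[0,0,0],[0,0,0]],
    [[0,0,0],[0,0,0]],
    [[0,0,0],[0,0,0]]
  ]
}}

```text
time_s: 5.85
ee_pos: [507.8, -165.0, 152.8]
ee_rot: [-180.0, 0.0, 90.0]
force: [0.6, -0.0, -1.4]
gripper_width: 32.7
gripper_force: 15.0
```

```bash
python3 - <<'E'
from h import *
c=camera_model('wrist');w=grab_frame('wrist');cv2.imwrite('pics/w4.png',w);np.save('w4.npy',c,allow_pickle=True)
b=grab_frame('top');cv2.imwrite('pics/b4.png',b);a=grab_frame('scene');cv2.imwrite('pics/a4.png',a)
s=state();p=s['ee_pos'];print(p,s['ee_rot'],s['gripper_width'],yellow(w)[0],tool([508.4,-161.3,p[2]]))
for dz in(26,4,-32,-42):print(dz,proj(c,p+[0,0,dz]),proj(camera_model('scene'),p+[0,0,dz]))
print(proj(c,[508.4,-161.3,78]))
m=np.hstack([cv2.resize(w[60:340,120:400],(400,400),interpolation=2),cv2.resize(a[140:220,220:300],(400,400),interpolation=2)]);cv2.imwrite('pics/m4.png',m)
E
```

```text
[ 507.66336272 -164.74458324  152.75621856] [-1.79990138e+02  2.95213572e-03  9.00497653e+01] 32.28265619425617 [([391, 170, 32, 26, 435], [403.6, 180.3]), ([223, 174, 58, 43, 347], [250.5, 188.1]), ([238, 220, 30, 5, 102], [252.5, 222.5])] [ 3.4  0.7 -0. ]
26 [250.09072262 260.66392406] [299.17538377 169.32977247]
4 [250.3670551  243.64698771] [298.70276739 174.13319042]
-32 [250.70410758 222.93203859] [297.95153595 181.77441438]
-42 [250.77957012 218.30030263] [297.74757137 183.85035803]
[251.82304793 201.8156608 ]
```

View pics/m4.png

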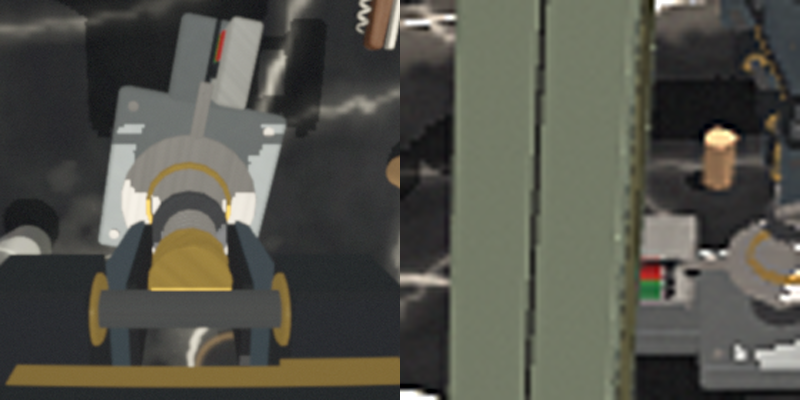

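The wrist crop shows the held spring's dark foot (about px 227–281, front edge near row 194) over the cup ring (front edge near row 173). The red and green scale fields are visible. Now checking the in-hand offset numerically.

```bash
python3 - <<'E'
from h import *
w=cv2.imread('pics/w4.png');c=np.load('w4.npy',allow_pickle=True).item();p=np.array([507.7,-164.75,152.8])
g=cv2.cvtColor(w,cv2.COLOR_BGR2GRAY)
print(g[168:226,252].tolist());print(g[205,210:300].tolist());print(g[200,210:300].tolist())
for n,x in[('foot bot',p+[0,21,-42]),('foot top',p+[0,21,-32]),('footL',p+[-21,0,-42]),('footR',p+[21,0,-42]),('caprim',p+[0,16.5,4]),('lip',(508.4,-161.3+26.5,85)),('lip in',(508.4,-161.3+23.5,85)),('lipL',(508.4-26.5,-161.3,85)),('lipR',(508.4+26.5,-161.3,85))]:print(n,proj(c,x).round(1))
E
```

```text
[134, 135, 135, 135, 133, 127, 125, 131, 132, 131, 135, 137, 138, 137, 138, 138, 139, 137, 138, 139, 138, 136, 137, 138, 132, 106, 79, 67, 68, 71, 71, 73, 70, 70, 71, 70, 70, 75, 99, 125, 137, 134, 133, 133, 133, 137, 134, 134, 138, 131, 131, 129, 124, 120, 120, 119, 120, 122]
[236, 240, 241, 242, 241, 238, 235, 236, 237, 239, 238, 234, 220, 217, 210, 169, 182, 232, 239, 224, 177, 107, 74, 70, 72, 72, 71, 71, 70, 70, 70, 68, 70, 69, 71, 70, 71, 73, 70, 72, 72, 75, 75, 74, 72, 71, 68, 68, 71, 68, 71, 72, 72, 73, 71, 72, 71, 70, 72, 73, 75, 72, 72, 74, 94, 162, 221, 226, 200, 214, 216, 216, 231, 235, 233, 234, 235, 235, 235, 234, 232, 229, 228, 229, 230, 232, 232, 225, 207, 193]
[235, 237, 240, 241, 241, 241, 238, 236, 236, 238, 240, 233, 214, 205, 195, 158, 181, 232, 243, 242, 237, 216, 163, 125, 106, 85, 72, 68, 69, 71, 72, 71, 70, 70, 71, 71, 71, 69, 70, 70, 70, 71, 70, 70, 70, 72, 69, 69, 71, 69, 67, 70, 69, 70, 70, 71, 70, 71, 69, 72, 88, 106, 123, 131, 135, 166, 208, 208, 163, 129, 130, 155, 201, 230, 234, 233, 234, 234, 235, 234, 233, 232, 229, 228, 228, 230, 231, 230, 217, 194]
foot bot [250.8 192.1]
foot top [250.7 195.7]
footL [223.7 218.3]
footR [277.9 218.3]
caprim [250.4 218.8]
lip [251.8 173.8]
lip in [251.8 177.3]
lipL [220.9 204.1]
lipR [282.7 204.2]
```

The cup ring is where predicted. The foot sits about 1.5 mm +x and 0.5 mm -y of the TCP, so I need about +4 along tool x and -0.8 along tool y. I'll correct, then lower to just above the lip and recheck.

{"api": "jog_arm", "payload": {
  "segments": [
    [[4,-0.8,0],[0,0,0]],
    [[0,0,12],[0,0,0]],
    [[0,0,10],[0,0,0]],
    [[0,0,0],[0,0,0]],
    [[0,0,0],[0,0,0]],
    [[0,0,0],[0,0,0]]
  ]
}}

```text
time_s: 6.6
ee_pos: [507.1, -160.0, 131.0]
ee_rot: [180.0, 0.0, 90.1]
force: [-0.5, -0.4, -1.7]
gripper_width: 32.5
gripper_force: 15.0
```

```bash
python3 - <<'E'
from h import *
c=camera_model('wrist');p=state()['ee_pos'];w=grab_frame('wrist');cv2.imwrite('pics/w5.png',w)
g=cv2.cvtColor(w,cv2.COLOR_BGR2GRAY);print(p)
for r in(200,205):
    d=np.where(g[r,215:290]<105)[0]+215;print(r,d.min(),d.max(),(d.min()+d.max())/2)
d=np.where(g[165:206,252]<105)[0]+165;print(d.min())
for n,x in[('foot bot',p+[1.5,20.5,-42]),('foot ctr',p+[1.5,0,-42]),('lip',(508.4,-134.8,85)),('lipin',(508.4,-137.8,85)),('lipL',(481.9,-161.3,85)),('lipR',(534.9,-161.3,85))]:print(n,proj(c,x).round(1))
cv2.imwrite('pics/w5c.png',cv2.resize(w[140:260,180:330],None,fx=5,fy=5,interpolation=2))
E
```

```text
[ 507.08231808 -160.01463284  131.02930011]
200 235 270 252.5
205 230 274 252.0
194
foot bot [252.9 193. ]
foot ctr [252.9 218.6]
lip [252.7 185.7]
lipin [252.7 189.5]
lipL [219.1 218.3]
lipR [286.2 218.4]
```

View pics/w5c.png

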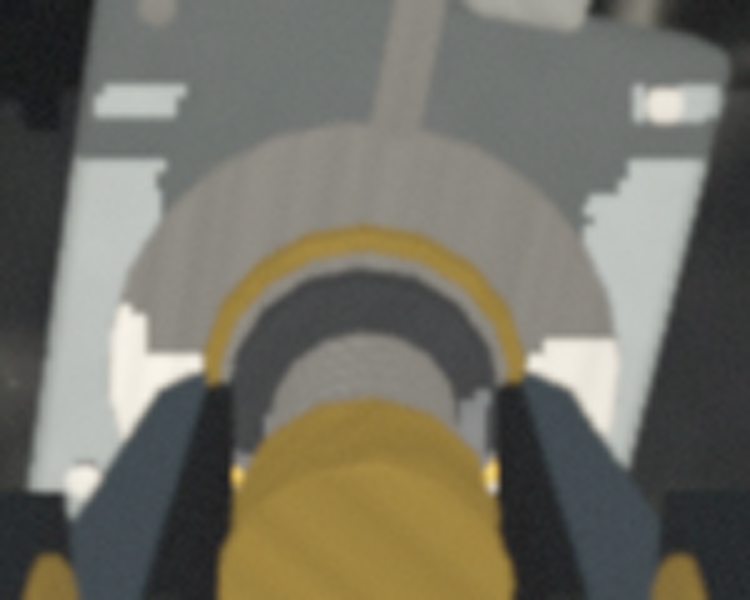

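The foot is concentric with the ring: foot edges at crop 232–498, ring edges 205–525, both centred at 365. Front gap is about 2 mm. Lowering into the cup.

{"api": "jog_arm", "payload": {
  "segments": [
    [[0,0,4],[0,0,0]],
    [[0,0,3],[0,0,0]],
    [[0,0,3],[0,0,0]],
    [[0,0,1.5],[0,0,0]],
    [[0,0,0],[0,0,0]],
    [[0,0,0],[0,0,0]],
    [[0,0,0],[0,0,0]],
    [[0,0,0],[0,0,0]]
  ]
}}

```text
time_s: 7.45
ee_pos: [506.9, -160.0, 119.6]
ee_rot: [180.0, 0.0, 90.1]
force: [0.5, 0.6, -1.3]
gripper_width: 32.4
gripper_force: 15.0
```

{"api": "jog_arm", "payload": {
  "segments": [
    [[0,0,1.5],[0,0,0]],
    [[0,0,0],[0,0,0]],
    [[0,0,0],[0,0,0]],
    [[0,0,0],[0,0,0]]
  ]
}}

```text
time_s: 7.85
ee_pos: [507.0, -160.0, 118.1]
ee_rot: [180.0, 0.0, 90.1]
force: [-0.3, -0.3, -0.5]
gripper_width: 33.0
gripper_force: 15.0
```

{"api": "jog_arm", "payload": {
  "segments": [
    [[0,0,0],[0,0,0]],
    [[0,0,0],[0,0,0]],
    [[0,0,0],[0,0,0]],
    [[0,0,0],[0,0,0]]
  ],
  "aperture": 44
}}

```text
time_s: 8.25
ee_pos: [506.9, -160.0, 118.0]
ee_rot: [180.0, 0.0, 90.1]
force: [-1.1, 0.3, -0.3]
gripper_width: 44.0
gripper_force: 0.0
```

{"api": "jog_arm", "payload": {
  "segments": [
    [[0,0,-12],[0,0,0]],
    [[0,0,-24],[0,0,0]],
    [[0,0,-24],[0,0,0]],
    [[0,0,-24],[0,0,0]],
    [[0,0,0],[0,0,0]],
    [[0,0,0],[0,0,0]],
    [[0,0,0],[0,0,0]]
  ]
}}

```text
time_s: 8.95
ee_pos: [506.1, -159.7, 201.0]
ee_rot: [-179.9, -0.0, 90.1]
force: [-0.7, 0.9, -0.2]
gripper_width: 43.9
gripper_force: 0.0
```

```bash
python3 - <<'E'
from h import *
c=camera_model('wrist');s=state();p=s['ee_pos'];w=grab_frame('wrist');cv2.imwrite('pics/w6.png',w);np.save('w6.npy',c,allow_pickle=True)
print(p,yellow(w)[0],proj(c,[507.5,-161,143]),proj(c,[507.5,-161,133]),s['force'])
cv2.imwrite('pics/w6c.png',cv2.resize(w[100:250,160:350],None,fx=4,fy=4,interpolation=2))
E
```

```text
[ 506.10408314 -159.70086052  201.01103724] [([376, 167, 25, 22, 283], [385.2, 176.1]), ([230, 170, 48, 55, 1430], [253.4, 202.9])] [252.87267159 213.47082319] [252.87977028 209.67826195] [-0.73594006  0.89722363 -0.15411242]
```

View pics/w6c.png

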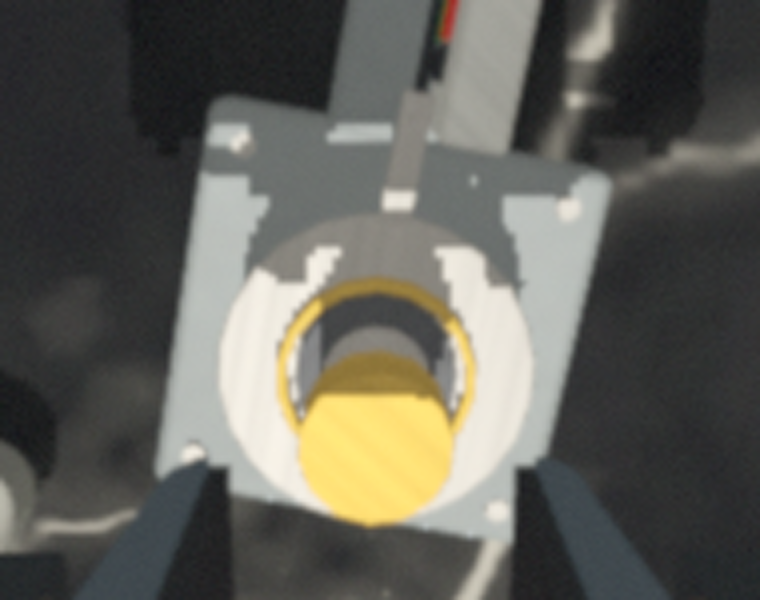

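The spring stands upright and released, foot inside the ring, cap top near px (254,212). I'll close the fingers, hover just above the cap (expected top about 143.6), and take a force baseline.

```bash
cat >> h.py <<'E'
def avg(n=10):
    f=[];z=[]
    for i in range(n):
        s=state();f.append(s['force'][2]);z.append(s['ee_pos'][2]);grab_frame('top')
    print('t',s['time_s'],'Fz',round(np.mean(f),2),'sd',round(np.std(f),2),'z',round(np.mean(z),2),round(np.std(z),2),s['ee_pos'][:2],s['force'])
    return np.mean(f),np.mean(z)
def est(n=10,f0=0,top=143.65):
    f,z=avg(n);d=top-z;F=f-f0;print('d',round(d,2),'F',round(F,2),'cap',round(d-1.5*F,2),'pointer',round(2.35+1.5*F,2))
E
```

{"api": "jog_arm", "payload": {
  "segments": [
    [[0,0.8,12],[0,0,0]],
    [[0,0,20],[0,0,0]],
    [[0,0,15],[0,0,0]],
    [[0,0,5],[0,0,0]],
    [[0,0,0],[0,0,0]],
    [[0,0,0],[0,0,0]],
    [[0,0,0],[0,0,0]]
  ],
  "aperture": 0
}}

```text
time_s: 9.7
ee_pos: [508.2, -160.1, 150.6]
ee_rot: [179.9, 0.0, 90.1]
force: [0.5, 0.5, 0.3]
gripper_width: 0.6
gripper_force: 0.0
```

{"api": "jog_arm", "payload": {
  "segments": [
    [[0,0,0],[0,0,0]],
    [[0,0,0],[0,0,0]]
  ]
}}

```text
time_s: 9.9
ee_pos: [507.9, -160.0, 150.4]
ee_rot: [179.9, 0.0, 90.1]
force: [0.0, 0.2, -0.9]
gripper_width: 0.4
gripper_force: 0.0
```

```bash
python3 -c "
from h import *
avg(12)"
```

```text
t 10.45 Fz 0.02 sd 0.42 z 150.09 0.17 [ 507.62966105 -159.9363987 ] [0.21332864 0.32609332 0.26488528]
```

{"api": "jog_arm", "payload": {
  "segments": [
    [[0,0,3],[0,0,0]],
    [[0,0,3],[0,0,0]],
    [[0,0,3],[0,0,0]],
    [[0,0,0],[0,0,0]],
    [[0,0,0],[0,0,0]]
  ]
}}

```text
time_s: 11.0
ee_pos: [507.7, -159.9, 141.0]
ee_rot: [180.0, 0.0, 90.1]
force: [0.1, -0.4, 1.9]
gripper_width: 0.3
gripper_force: 0.9
```

```bash
python3 -c "
from h import *
est(12)"
```

```text
t 11.55 Fz 1.8 sd 0.43 z 141.04 0.04 [ 507.68070495 -159.96063482] [-0.44480747 -0.47418004  1.87360034]
d 2.61 F 1.8 cap -0.08 pointer 5.05
```

{"api": "jog_arm", "payload": {
  "segments": [
    [[0,0,3],[0,0,0]],
    [[0,0,3],[0,0,0]],
    [[0,0,2],[0,0,0]],
    [[0,0,0],[0,0,0]],
    [[0,0,0],[0,0,0]]
  ]
}}

```text
time_s: 12.1
ee_pos: [507.7, -160.0, 133.0]
ee_rot: [180.0, 0.0, 90.1]
force: [-0.9, 1.1, 4.0]
gripper_width: 0.7
gripper_force: 1.9
```

```bash
python3 -c "
from h import *
est(12)"
```

```text
t 12.65 Fz 3.77 sd 0.5 z 133.02 0.03 [ 507.69213587 -159.94106645] [-0.20529498  0.73217345  3.61839138]
d 10.63 F 3.77 cap 4.98 pointer 8.0
```

The contact zero and force model agree (cap at 5 mm, still on the soft slope). Continuing.

{"api": "jog_arm", "payload": {
  "segments": [
    [[0,0,3],[0,0,0]],
    [[0,0,2.5],[0,0,0]],
    [[0,0,0],[0,0,0]],
    [[0,0,0],[0,0,0]]
  ]
}}

```text
time_s: 13.1
ee_pos: [507.7, -159.9, 127.6]
ee_rot: [180.0, 0.0, 90.1]
force: [-0.7, 0.6, 6.5]
gripper_width: 0.4
gripper_force: 3.0
```

```bash
python3 -c "
from h import *
est(14)"
```

```text
t 13.75 Fz 6.15 sd 0.42 z 127.69 0.02 [ 507.73057292 -159.94723876] [0.17049531 0.81010604 6.25422182]
d 15.96 F 6.15 cap 6.74 pointer 11.57
```

{"api": "jog_arm", "payload": {
  "segments": [
    [[0,0,3],[0,0,0]],
    [[0,0,3],[0,0,0]],
    [[0,0,3],[0,0,0]],
    [[0,0,1],[0,0,0]],
    [[0,0,0],[0,0,0]],
    [[0,0,0],[0,0,0]]
  ]
}}

```text
time_s: 14.4
ee_pos: [507.8, -160.0, 118.3]
ee_rot: [180.0, 0.0, 90.1]
force: [-1.9, 1.0, 10.6]
gripper_width: 0.2
gripper_force: 5.0
```

```bash
python3 -c "
from h import *
est(20)"
```

```text
t 15.35 Fz 9.85 sd 0.53 z 118.34 0.01 [ 507.80848902 -159.98300984] [-1.9956606   1.8738784  10.34658357]
d 25.31 F 9.85 cap 10.54 pointer 17.12
```

{"api": "jog_arm", "payload": {
  "segments": [
    [[0,0,2.5],[0,0,0]],
    [[0,0,1.6],[0,0,0]],
    [[0,0,0],[0,0,0]],
    [[0,0,0],[0,0,0]]
  ]
}}

```text
time_s: 15.8
ee_pos: [507.8, -160.0, 114.5]
ee_rot: [179.9, 0.0, 90.1]
force: [-2.5, 1.0, 11.7]
gripper_width: 0.5
gripper_force: 5.7
```

```bash
python3 -c "
from h import *
est(24)"
```

```text
t 16.95 Fz 11.47 sd 0.44 z 114.5 0.02 [ 507.83004996 -160.01469784] [-2.06121247  1.19439517 11.73960311]
d 29.15 F 11.47 cap 11.95 pointer 19.55
```

Cap at 11.95 mm from the force and position estimate, held over a second. Estimated pointer 19.5 mm. I'll retract straight up, then back off and tilt to see the scale.

{"api": "jog_arm", "payload": {
  "segments": [
    [[0,0,-8],[0,0,0]],
    [[0,0,-12],[0,0,0]],
    [[0,0,-12],[0,0,0]],
    [[0,0,-20],[0,0,0]],
    [[0,0,-35],[0,0,0]],
    [[0,0,0],[0,0,0]]
  ]
}}

```text
time_s: 17.6
ee_pos: [509.9, -160.7, 204.2]
ee_rot: [179.6, 0.2, 90.1]
force: [0.4, 0.2, 0.1]
gripper_width: 0.5
gripper_force: 0.0
```

{"api": "jog_arm", "payload": {
  "segments": [
    [[27,-26,0],[0,0,0]],
    [[27,-26,0],[0,0,0]],
    [[27,-26,0],[0,0,0]]
  ]
}}

```text
time_s: 17.9
ee_pos: [427.7, -78.3, 199.0]
ee_rot: [-179.9, -0.0, 90.1]
force: [0.5, -0.2, 0.5]
gripper_width: 0.7
gripper_force: 0.0
```

{"api": "jog_arm", "payload": {
  "segments": [
    [[0,0,0],[-8,0,0]],
    [[0,0,0],[-8,0,0]],
    [[0,0,0],[-8,0,0]],
    [[0,0,0],[-8,0,0]],
    [[0,0,0],[-8,0,0]],
    [[0,0,0],[0,0,0]],
    [[0,0,0],[0,0,0]],
    [[0,0,0],[0,0,0]]
  ]
}}

```text
time_s: 18.7
ee_pos: [432.3, -75.0, 201.0]
ee_rot: [143.5, -0.6, 90.8]
force: [0.2, -0.4, 0.6]
gripper_width: 0.2
gripper_force: 0.0
```

```bash
python3 - <<'E'
from h import *
c=camera_model('wrist');w=grab_frame('wrist');cv2.imwrite('pics/w7.png',w);np.save('w7.npy',c,allow_pickle=True)
u=proj(c,[512,-78,85]);print(u,np.array(c['T'])[:3,3],yellow(w)[0])
u=np.clip(u,[60,60],[450,320]).astype(int);k=w[u[1]-60:u[1]+60,u[0]-60:u[0]+60]
cv2.imwrite('pics/w7c.png',np.hstack([cv2.resize(w,(400,300)),cv2.resize(k,(400,300),interpolation=2)]))
E
```

```text
[247.28394039 192.46098696] [ 3.30761076e+02 -4.30382870e-02  3.38622451e+02] [([311, 16, 9, 15, 66], [314.7, 23.4]), ([241, 172, 4, 13, 27], [242.5, 177.7]), ([293, 208, 26, 17, 142], [303.5, 215.6])]
```

View pics/w7c.png

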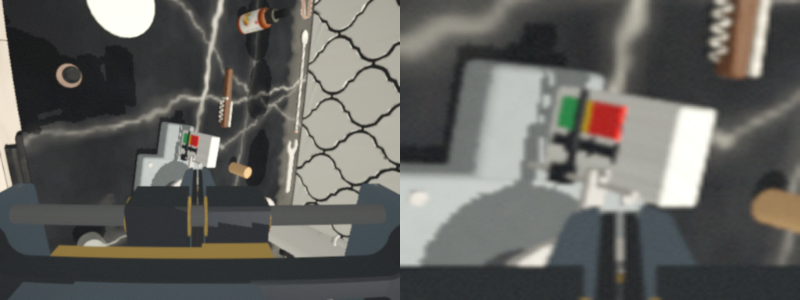

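The tilted view shows the scale near px (232–256, 170–206): red field, a thin yellow, then green toward the left (down), with the black pointer by the yellow/green end. My picture quota is used up, so I'll read it numerically.

```bash
python3 - <<'E'
from h import *
w=cv2.imread('pics/w7.png');h=cv2.cvtColor(w,cv2.COLOR_BGR2HSV)
def cl(p):
    H,S,V=map(int,p)
    if V<75:return 'k'
    if S>90:
        return 'R' if H<9 or H>170 else 'o' if H<17 else 'Y' if H<38 else 'G' if H<90 else 'b'
    return '#' if V<110 else '.' if V<190 else ' '
for r in range(166,208):print(r,''.join(cl(h[r,x]) for x in range(222,268)))
c=np.load('w7.npy',allow_pickle=True).item()
for z in(104,90,78,70,60,50):print(z,proj(c,[511,-76,z]).round(1))
E
```

```text
166       ................   ........#kkkkkkkkkkkk
167       .................. ........#kkkkkkkkkkkk
168       .............##...........##kkkkkkkkkkkk
169       .............#k............###kkkkkkkkkk
170       .............#k................###kkkkkk
171       ........GGG.#k#...................####kk
172       ........GGGGGk#YYR.....................#
173      .........GGGGGkYYYRRRRR..................
174      .........GGGGGkYYoRRRRRRRRRR.............
175      .........GGGGkkYYoRRRRRRRRRR ............
176      ........GGGGGkkYYoRRRRRRRRRR ............
177      ........GGGGGkkYYoRRRRRRRRRR ............
178      ........GGGGGk#YYoRRRRRRRRRR.............
179      ........GGGGGk#YYoRRRRRRRRRR.............
180      ........GGGGGkYYYRRRRRRRRRR .............
181    ..........GGGGGkYYoRRRRRRRRRR..............
182    ...........GGGkkYYoRRRRRRRRRR..............
183   ..............GkkYYoRRRRRRRRRR..............
184   ..............#kkYYoRRRRRRRRRR..............
185   ..........#..#kk#..RRRRRRRRRRR..............
186   .........#kk#kkk#......RRRRRR ..............
187   .........kkkkkkkk#..#..
[... 444 characters left out ...]
.....kk#........................... 
197 ..........####kkk#........................... 
198 ..........#kkkkkk#........................... 
199 .........#kkkkkkk#..........................  
200 .........#kkkkkkk#..... ... ................  
201 ....... ..kkkkk##.....  ... ................  
202 ....... ..kkkkk.......  ... ................  
203 ....... ..kkkkk#......      ...............   
204 ......  ...#kkkk#.....      ...............   
205 ......    ............  ...................   
206 .................  ...  ...................   
207 .............      ..     .................   
104 [257.  194.3]
90 [249.2 191.7]
78 [242.9 189.6]
70 [238.9 188.3]
60 [234.1 186.7]
50 [229.6 185.1]
```

The pointer lies at the yellow/green boundary as seen from about 55° above, with parallax if it stands off the face. I'll take a second, lower view to remove the parallax.

{"api": "jog_arm", "payload": {
  "segments": [
    [[0,-9,20],[0,0,0]],
    [[0,-9,20],[0,0,0]],
    [[0,0,0],[-7,0,0]],
    [[0,0,0],[-7,0,0]],
    [[0,0,0],[-7,0,0]],
    [[0,0,0],[0,0,0]],
    [[0,0,0],[0,0,0]],
    [[0,0,0],[0,0,0]]
  ]
}}

```text
time_s: 19.55
ee_pos: [440.1, -57.9, 154.1]
ee_rot: [137.5, -2.9, 92.8]
force: [0.2, 0.5, -0.0]
gripper_width: 0.4
gripper_force: 0.0
```

```bash
cat > sc.py <<'E'
from h import *
import sys
c=camera_model('wrist');w=grab_frame('wrist');cv2.imwrite(f'pics/{sys.argv[1]}.png',w);np.save(sys.argv[1]+'.npy',c,allow_pickle=True)
h=cv2.cvtColor(w,cv2.COLOR_BGR2HSV);print(np.array(c['T'])[:3,3])
def cl(p):
    H,S,V=map(int,p)
    if V<75:return 'k'
    if S>90: return 'R' if H<9 or H>170 else 'o' if H<17 else 'Y' if H<38 else 'G' if H<90 else 'b'
    return '#' if V<110 else '.' if V<190 else ' '
m=cv2.inRange(h,(50,110,50),(75,255,255));ys,xs=np.where(m[:225]>0);cx,cy=int(np.median(xs)),int(np.median(ys));print(cx,cy)
for r in range(cy-12,cy+26):print(r,''.join(cl(h[r,x]) for x in range(cx-14,cx+40)))
print('col0',cx-14)
for z in(104,90,78,70,60,50):print(z,proj(c,[511,-76,z]).round(1))
E
python3 sc.py w8
```

```text
[322.53657213   7.84773027 283.2197852 ]
242 206
194     ..............      ...###kkkkkkkkkkkkkkkkkkkkkkkk
195     .......    ...      ...####kkkkkkkkkkkkkkkkkkkkkkk
196     ......        ...........####kkkkkkkkkkkkkkkkkkkkk
197     ......        ..#... .........###kkkkkkkkkkkkkkkkk
198     .  ... ....   ..#..      .........####kkkkkkkkkkkk
199     .  ... .G......##..          ..........#####kkkkkk
200     .  ..  .GGGGG..##..              ..........######k
201     .  ..  .GGGGGGG##YYo                  ..........##
202   ...  .....GGGGGGGk#YYoRRRR                  ........
203   ....... ..GGGGGGGk#YYoRRRRRRRR                   ...
204   ....... .GGGGGGGGk#YYoRRRRRRRRRRRR                  
205   ....... .GGGGGGGGkYYYoRRRRRRRRRRRR                  
206   ....... .GGGGGGGG#YYYoRRRRRRRRRRRR                  
207   ......  .GGGGGGG##YYYoRRRRRRRRRRRR                  
208    . ...  .GGGGGGGk#YYYRRRRRRRRRRRRR                  
209    . ...  .GGGGGGGk#YYoRRRRR
[... 736 characters left out ...]
22 .... .  ..##.#.#.###kkkkkkkkkk########.#...           
223 .... . ...#####.###kkkkkkkkkkk###.##........          
224 .... ....####.#####kkkkkk#kkkkk###.####.....          
225 ....  ...##.###.###kkkkk#.#kkkk########.#...          
226 .... ...###.##.####kkkk#..#kkkk##..######....         
227 .... ...#.#.#######kkkk#..#kkkk#######.###...         
228 .......##.#########kkkk#..#kkkk##.########....        
229 .......##.#########kkkk#..#kkkk######.##.#....        
230 .......####..######kkkk#..#kkkk###.#..###.#...        
231 ......#.##.########kkkk#..#kkkk#####..###.#...        
col0 228
104 [271.5 227.9]
90 [261.  224.5]
78 [252.7 221.9]
70 [247.3 220.2]
60 [241.  218.2]
50 [234.9 216.2]
```

Both views put the pointer clearly below the red field, with yellow visible between them, at the lower yellow edge before parallax. The two-view parallax-corrected value is about 21 ± 1.5 mm and the force-based one 19.5. So it reads yellow, possibly green, and not red: the wooden coaster is right either way. Now level the tool and return to the spring.

```bash
python3 - <<'E'
from h import *
s=state();r=R.from_euler('xyz',s['ee_rot'],degrees=True);g=R.from_euler('xyz',[180,0,90],degrees=True)
print(s['qpos'].round(1),(r.inv()*g).as_rotvec(degrees=True).round(1),tool(s['ee_pos']+np.array([0,0,50])))
E
```

```text
[ -23.6   -2.6  141.5   83.    19.6 -101. ] [42.5 -3.8  1.6] [  2.5  33.8 -36.8]
```

{"api": "jog_arm", "payload": {
  "segments": [
    [[1,17,-18],[0,0,0]],
    [[1,17,-18],[0,0,0]],
    [[0,0,0],[8,-0.7,0.3]],
    [[0,0,0],[8,-0.7,0.3]],
    [[0,0,0],[8,-0.7,0.3]],
    [[0,0,0],[8,-0.7,0.3]],
    [[0,0,0],[8,-0.7,0.3]],
    [[0,0,0],[0,0,0]]
  ]
}}

```text
time_s: 20.4
ee_pos: [447.4, -45.8, 198.4]
ee_rot: [166.0, -2.8, 92.5]
force: [0.4, 0.6, 0.1]
gripper_width: 0.6
gripper_force: 0.0
```

{"api": "jog_arm", "payload": {
  "segments": [
    [[0,0,0],[0,0,0]],
    [[0,0,0],[0,0,0]]
  ]
}}

```text
time_s: 20.6
ee_pos: [440.9, -45.2, 195.3]
ee_rot: [166.3, -3.0, 92.4]
force: [0.1, -0.3, -0.3]
gripper_width: 0.2
gripper_force: 0.0
```

```bash
python3 - <<'E'
from h import *
s=state();r=R.from_euler('xyz',s['ee_rot'],degrees=True);g=R.from_euler('xyz',[180,0,90],degrees=True)
print(s['qpos'].round(1),(r.inv()*g).as_rotvec(degrees=True).round(1))
E
```

```text
[-12.    0.7 116.1   8.   50.9 -18.4] [13.6 -3.3  2. ]
```

{"api": "jog_arm", "payload": {
  "segments": [
    [[0,0,0],[6.8,-1.6,1]],
    [[0,0,0],[6.8,-1.7,1]],
    [[0,0,0],[0,0,0]],
    [[0,0,0],[0,0,0]],
    [[0,0,0],[0,0,0]]
  ]
}}

```text
time_s: 21.1
ee_pos: [440.7, -45.5, 195.8]
ee_rot: [180.0, 0.0, 90.0]
force: [0.4, 0.0, 0.1]
gripper_width: 0.6
gripper_force: 0.0
```

```bash
python3 - <<'E'
from h import *
s=state();r=R.from_euler('xyz',s['ee_rot'],degrees=True);g=R.from_euler('xyz',[180,0,90],degrees=True)
print(s['qpos'].round(1),(r.inv()*g).as_rotvec(degrees=True).round(1),tool([507.0,-160.3,205]))
E
```

```text
[ -7.4   7.2 107.4  -0.   65.4  -7.4] [ 0.  0. -0.] [-114.8   66.3   -9.1]
```

{"api": "jog_arm", "payload": {
  "segments": [
    [[-38,22,-3],[0,0,0]],
    [[-38,22,-3],[0,0,0]],
    [[-38.8,22.3,-3],[0,0,0]],
    [[0,0,0],[0,0,0]],
    [[0,0,0],[0,0,0]],
    [[0,0,0],[0,0,0]]
  ],
  "aperture": 60
}}

```text
time_s: 21.7
ee_pos: [507.3, -159.4, 205.3]
ee_rot: [-180.0, 0.0, 90.0]
force: [-0.8, 0.3, 0.2]
gripper_width: 45.8
gripper_force: 0.0
```

```bash
python3 - <<'E'
from h import *
c=camera_model('wrist');p=state()['ee_pos'];w=grab_frame('wrist');cv2.imwrite('pics/w9.png',w)
h=cv2.cvtColor(w,cv2.COLOR_BGR2HSV)
m=cv2.inRange(h,(16,110,200),(34,255,255));m[235:]=0;k,l,st,ce=cv2.connectedComponentsWithStats(m)
print(p,[(st[i].tolist(),ce[i].round(1)) for i in range(1,k) if st[i][4]>50],yellow(w)[0],proj(c,[507,-160.3,143.6]),proj(c,[508.4,-161.3,85]),tool([507,-160.2,118]))
E
```

```text
[ 507.31087344 -159.42933863  205.2951815 ] [([229, 175, 48, 54, 1129], array([251.6, 208.5]))] [([373, 166, 23, 23, 266], [382.4, 175.1]), ([229, 169, 48, 56, 1425], [251.9, 202.1])] [250.70274249 211.46803605] [252.39123458 194.21197209] [-0.9 -0.6 87.5]
```

The spring is still upright in the cup, cap where expected. Regrasp and lift.

{"api": "jog_arm", "payload": {
  "segments": [
    [[-0.8,-0.4,25],[0,0,0]],
    [[0,0,25],[0,0,0]],
    [[0,0,25],[0,0,0]],
    [[0,0,12.5],[0,0,0]],
    [[0,0,0],[0,0,0]],
    [[0,0,0],[0,0,0]],
    [[0,0,0],[0,0,0]]
  ]
}}

```text
time_s: 22.45
ee_pos: [509.4, -161.2, 119.3]
ee_rot: [179.8, 0.1, 90.0]
force: [-0.3, -0.7, 0.5]
gripper_width: 59.7
gripper_force: 0.0
```

{"api": "jog_arm", "payload": {
  "segments": [
    [[0,0,0],[0,0,0]],
    [[0,0,0],[0,0,0]],
    [[0,0,0],[0,0,0]],
    [[0,0,0],[0,0,0]],
    [[0,0,0],[0,0,0]],
    [[0,0,0],[0,0,0]]
  ],
  "aperture": 20,
  "force": 15
}}

```text
time_s: 23.05
ee_pos: [508.4, -161.1, 117.9]
ee_rot: [180.0, 0.1, 90.0]
force: [-0.8, -0.9, 0.1]
gripper_width: 32.5
gripper_force: 15.0
```

{"api": "jog_arm", "payload": {
  "segments": [
    [[0,0,-10],[0,0,0]],
    [[0,0,-20],[0,0,0]],
    [[0,0,-25],[0,0,0]],
    [[0,0,-25],[0,0,0]],
    [[0,0,0],[0,0,0]],
    [[0,0,0],[0,0,0]]
  ]
}}

```text
time_s: 23.65
ee_pos: [508.4, -160.9, 197.9]
ee_rot: [179.9, 0.1, 90.0]
force: [-0.2, 0.3, -2.5]
gripper_width: 32.8
gripper_force: 15.0
```

```bash
python3 - <<'E'
from h import *
print(tool([448,274,state()['ee_pos'][2]]))
E
```

```text
[434.9 -60.2  -0.5]
```

{"api": "jog_arm", "payload": {
  "segments": [
    [[45,-7.5,0],[0,0,0]],
    [[45,-7.5,0],[0,0,0]],
    [[45,-7.5,0],[0,0,0]],
    [[45,-7.5,0],[0,0,0]],
    [[45,-7.5,0],[0,0,0]],
    [[45,-7.5,0],[0,0,0]],
    [[45,-7.5,0],[0,0,0]],
    [[45,-7.5,0],[0,0,0]]
  ]
}}

```text
time_s: 24.45
ee_pos: [446.8, 200.3, 195.9]
ee_rot: [-179.9, 0.1, 90.0]
force: [0.9, 0.2, -0.7]
gripper_width: 32.9
gripper_force: 15.0
```

{"api": "jog_arm", "payload": {
  "segments": [
    [[0,0,0],[0,0,0]],
    [[0,0,0],[0,0,0]],
    [[0,0,0],[0,0,0]]
  ]
}}

```text
time_s: 24.75
ee_pos: [447.9, 197.9, 196.5]
ee_rot: [-179.9, 0.1, 90.0]
force: [0.1, 0.8, -1.7]
gripper_width: 32.6
gripper_force: 15.0
```

```bash
python3 - <<'E'
from h import *
c=camera_model('wrist');s=state();w=grab_frame('wrist');cv2.imwrite('pics/w10.png',w);np.save('w10.npy',c,allow_pickle=True)
h=cv2.cvtColor(w,cv2.COLOR_BGR2HSV);print(s['ee_pos'],s['gripper_width'])
m=cv2.inRange(h,(0,60,40),(14,190,170));m[215:]=0
k,l,st,ce=cv2.connectedComponentsWithStats(m)
for i in range(1,k):
    if st[i][4]>300:
        e=cv2.fitEllipse(cv2.convexHull(np.argwhere(l==i)[:,::-1].astype(np.int32)));u=np.array(e[0])
        print(st[i],e,h[l==i].mean(0).round(),plane(c,u,8).round(1))
print(proj(c,[449,274,8]))
E
```

```text
[447.92119344 197.93082206 196.48266483] 32.567351779455656
[476   0  36  17 391] ((496.06109619140625, 2.228743076324463), (18.999893188476562, 51.3779296875), 114.70854187011719) [ 13. 111. 153.] [727.1 404.8   8. ]
[ 214   73   80   82 5086] ((253.54551696777344, 113.69661712646484), (79.47843170166016, 81.9909896850586), 6.266098499298096) [12. 99. 83.] [450.1 276.4   8. ]
[252.61743383 115.76076686]
```

The wooden coaster is at (450,276): 80 px wide against 79 expected, and consistent with the top view. Move over it and lower.

{"api": "jog_arm", "payload": {
  "segments": [
    [[39,0.5,0],[0,0,0]],
    [[39,0.5,0],[0,0,0]],
    [[0,0,35],[0,0,0]],
    [[0,0,35],[0,0,0]],
    [[0,0,35],[0,0,0]],
    [[0,0,25],[0,0,0]],
    [[0,0,8],[0,0,0]],
    [[0,0,0],[0,0,0]]
  ]
}}

```text
time_s: 25.6
ee_pos: [449.4, 275.6, 58.6]
ee_rot: [-179.9, 0.1, 89.9]
force: [-0.9, 0.6, -1.2]
gripper_width: 32.4
gripper_force: 15.0
```

{"api": "jog_arm", "payload": {
  "segments": [
    [[0,0,0],[0,0,0]],
    [[0,0,0],[0,0,0]],
    [[0,0,0],[0,0,0]]
  ]
}}

```text
time_s: 25.9
ee_pos: [450.3, 277.2, 60.7]
ee_rot: [179.8, -0.0, 90.0]
force: [0.4, -0.8, -0.9]
gripper_width: 32.8
gripper_force: 15.0
```

```bash
python3 -c "
from h import *
avg(6)
for n in('scene',):
    c=camera_model(n);print(tri([(np.load('w10.npy',allow_pickle=True).item(),(253.5,113.7)),(camera_model('top'),(146.5,205.3)),(c,(176.2,235.5))]))"
```

```text
t 26.15 Fz -1.81 sd 0.52 z 60.21 0.34 [449.50240023 277.00128728] [-0.44857662 -0.27988005 -2.13147926]
(array([450.10910281, 275.73478301,  -1.5232177 ]), np.float64(1.2812992754248393))
```

{"api": "jog_arm", "payload": {
  "segments": [
    [[0,0,4],[0,0,0]],
    [[0,0,3],[0,0,0]],
    [[0,0,1.5],[0,0,0]],
    [[0,0,0.8],[0,0,0]],
    [[0,0,0],[0,0,0]],
    [[0,0,0],[0,0,0]],
    [[0,0,0],[0,0,0]]
  ]
}}

```text
time_s: 26.9
ee_pos: [449.3, 276.7, 50.3]
ee_rot: [180.0, 0.1, 90.0]
force: [-1.6, -1.5, 2.2]
gripper_width: 32.8
gripper_force: 15.0
```

```bash
python3 -c "
from h import *
avg(8)"
```

```text
t 27.25 Fz 2.53 sd 0.52 z 50.2 0.06 [449.36184846 276.79726125] [-0.94719726 -1.46496643  2.75430457]
```

Contact made. Ease off slightly, release, retract and check.

{"api": "jog_arm", "payload": {
  "segments": [
    [[0,0,-0.5],[0,0,0]],
    [[0,0,0],[0,0,0]],
    [[0,0,0],[0,0,0]]
  ]
}}

```text
time_s: 27.6
ee_pos: [449.3, 276.8, 50.6]
ee_rot: [180.0, 0.1, 90.0]
force: [-2.2, -1.7, 2.6]
gripper_width: 32.6
gripper_force: 15.0
```

{"api": "jog_arm", "payload": {
  "segments": [
    [[0,0,0],[0,0,0]],
    [[0,0,0],[0,0,0]],
    [[0,0,0],[0,0,0]],
    [[0,0,0],[0,0,0]],
    [[0,0,0],[0,0,0]]
  ],
  "aperture": 60
}}

```text
time_s: 28.1
ee_pos: [449.5, 276.9, 50.6]
ee_rot: [180.0, 0.1, 90.0]
force: [0.1, -0.3, 0.0]
gripper_width: 60.1
gripper_force: 0.0
```

{"api": "jog_arm", "payload": {
  "segments": [
    [[0,0,-15],[0,0,0]],
    [[0,0,-30],[0,0,0]],
    [[0,0,-40],[0,0,0]],
    [[0,0,-40],[0,0,0]],
    [[0,0,0],[0,0,0]],
    [[0,0,0],[0,0,0]],
    [[0,0,0],[0,0,0]],
    [[0,0,0],[0,0,0]]
  ]
}}

```text
time_s: 28.9
ee_pos: [448.5, 276.5, 174.0]
ee_rot: [-179.9, 0.2, 90.0]
force: [-0.2, -0.5, 0.9]
gripper_width: 60.0
gripper_force: 0.0
```

```bash
python3 - <<'E'
from h import *
c=camera_model('wrist');s=state();w=grab_frame('wrist');b=grab_frame('top');cv2.imwrite('pics/w11.png',w);cv2.imwrite('pics/b11.png',b)
print(s['time_s'],s['ee_pos'],s['force'],[x for x in yellow(w)[0] if x[0][4]>100],'pred',proj(c,[450.5,276.5,76]),proj(c,[450.5,276.5,65]))
# bystanders unmoved: diff of top view before/after
a=cv2.imread('pics/b.png');d=cv2.absdiff(a,b).max(2)
for n,(x,y) in dict(pink1=(370,198),pink2=(349,216),tumbler=(379,153),shot=(311,235),bitters=(195,129),cork=(290,135),stopper=(228,233),corkscrew=(240,145),spring_old=(345,187)).items():print(n,d[y-10:y+11,x-10:x+11].mean().round(1))
E
```

```text
28.9 [448.51318318 276.4862719  174.0065228 ] [-0.23804414 -0.51106932  0.93039661] [([180, 33, 57, 49, 1383], [207.4, 56.1]), ([236, 177, 36, 38, 1043], [253.5, 195.9])] pred [253.56725894 198.20824217] [253.55263842 195.11884384]
pink1 5.4
pink2 5.5
tumbler 4.2
shot 5.7
bitters 6.7
cork 6.2
stopper 7.1
corkscrew 5.9
spring_old 53.3
```

The cap is round (36x38 px) and exactly where an upright spring on the coaster would show. The bystanders are unchanged and nothing is being touched, so I'm handing in.

```bash
python3 -c "
from workcell import *
print(job_done())"
```

```text
the job is handed in; nothing more can be done
None
```

The spring was pressed to the mark (about 11.95 mm by force and position) and held for over a second; the pointer showed yellow, possibly just green (19.5 mm from the force, 21 ± 1.5 mm from the camera), so the spring now stands on the wooden coaster and the job is handed in at about 29 s.

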